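Open the push-to-open tool case under control and press the pliers into their foam

TASK

Put the opening pliers away in the blue tool case. Its lid has no handle: press it, not hard, at the orange spot until the touch latch clicks, then keep a finger on it and ease it up to fully open as its spring drives it, never letting it fly up. Then press the pliers fully home in their foam pocket, let go, and leave the phone, battery, tray and bottle where they are.

Things in the scene. Friction and masses are not known exactly. Their poses are not given: they have to be found in the camera images.
- case: The blue tool case, fixed to the bench; origin at the centre of its underside. Outside 204 mm along x, 200 mm along y, 66 mm high; walls 6 mm. +y is its hinge side, the hinge line lies 94 mm from the origin along y.
- lid (a joint): Angle (rad) of the grey lid, a plate 188 x 186 x 8 mm between the case walls, flush with them, hinged on the case's +y side. 0 = shut and latched, negative = pressed in (at most about -0.07), 1.55 = fully open, upright, where the spring holds it. The spring pushes it open, with about 5 to 9 N at the orange spot; let go, it flies up at over 3 rad/s (2.5 counts as flying).
- latch (a joint): Hidden latch slide under the lid (m): 0 = holding the shut lid, 0.032 = let go, where it stays. The latch is set differently each time: it lets go (the click) when the orange spot has been pressed in somewhere between 2.5 and 8.5 mm, and a hard stop comes about 3 mm after the click. Resistance stays about even through the click and rises steeply at the stop.
- lid_hinge (a point): Middle of the lid's hinge line, level with the lid's top face, 66 mm above the table. Axes are the case's: x along the hinge line, y from the free edge to the hinge, z up. The upright lid's free edge is about 253 mm above the table.
- lid_spot (a point): Centre of the orange spot, 26 mm across, on the lid's top face, 163 mm from the hinge line and 24 mm from the free edge. Moves with the lid (x along the hinge line, y towards the hinge, z out of the top face).
- pocket (a point): Centre of the foam pocket's floor inside the case, 26 mm above the table, hidden until the lid is open. Axes are the case's: the pliers' nose must point along +y, to the hinge; the other way round does not fit. 12 mm deep (foam top 38 mm above the table), cut to the pliers' outline with 1.5 mm spare on each side. Case walls stand 28 mm above the foam, 96 mm from here along x.
- pocket_lips (a point): Middle between two springy foam lips in the pocket's side walls, 48 mm from the pocket's centre at its handle end, 7.5 mm above its floor. They hold the handles: laid in, the pliers stay some 3 to 5 mm up at the handles until pushed down past the lips with 3 to 15 N; if one handle stays up, press on it.
- pliers_center (a point): Centre of the opening pliers (rigid, 180 to 290 g, 130 mm long, 65 mm each way), 12 mm above their underside. x points to the nose, y across, z up. Middle: dark steel block 44 mm long, 26 mm wide, 24 mm high, to be gripped across y; seated, its upper 12 mm stands above the foam. Nose 16 mm wide, its top 16 mm above the underside.
- pliers_handles (a point): Middle of the flat top of the orange bridge (18 mm along x, 36 mm along y) that joins the pliers' two handles, 48 mm behind the centre, 14 mm above the underside, level with the handles' tops: a good place to press. Each handle is a round bar 14 mm thick, its axis 21 mm to either side; 56 mm over both.
- phone: Bystander: opened blue phone, 158 x 75 x 8 mm, lying flat; origin at the centre of its underside.
- battery: Bystander: black phone battery with an orange stripe, 90 x 62 x 6 mm, lying flat; origin at the centre of its underside.
- screw_tray: Bystander: white open screw tray with four compartments, 120 x 90 x 22 mm; origin at the centre of its underside.
- cleaner: Bystander: white bottle with a red cap, 60 mm across, 150 mm high; origin at the centre of its underside.
There are look-alikes about, which are no part of the job. Leave any red look-alike of the part that bears pliers_center alone.

How it is judged:
By the outcome, as a careful person would: the job done as asked, in the order asked, and still so for the second after the job is handed in, with the robot touching nothing.
It also fails if it takes over 70 s, if anything falls off the work surface, if the arm or the gripper's body presses on something with over 40 N, if the wrist force passes 120 N, or if a joint passes its speed limit or range.

ROBOT

A 7-joint arm with a two-finger parallel gripper is mounted at the origin on the work surface. World frame = base frame: x ahead of the robot, y to its left, z up, the work surface at z = 0. Lengths are in m, angles in rad, forces in N, time in s.
With the tool pointing down it reaches from about 0.4 to 0.85 m from the base axis. Payload 10.4 kg.
Tool frame: the origin (TCP) lies on the centre line of the jaws, within the pads' length; the fingertips stand 11 mm ahead of it and the grasp point (between the pads) lies 8 mm behind it; z points along the fingers, y is the line along which they close (so a half turn about z gives the same grasp; the last joint's range is limited). The gripper opens to 87 mm and grips with 3 to 60 N. Pads are 19 mm wide; open, the fingers measure 117 mm over their backs; the gripper's body (75 mm by 190 mm) begins 51 mm behind the grasp point.
Start: joints at [1.242, 0.332, -0.065, 1.46, 0.022, 1.35, -0.088], TCP at [0.188, -0.596, 0.234] pointing down, gripper open.
Joint ranges: [-2.6, 2.6], [-0.5, 2.12], [-1.47, 1.34], [0.16, 2.42], [-1.27, 4.41], [0.06, 2.06], [-2.6, 2.6]. Speed limits (rad/s): [2.22, 2.22, 2.79, 2.79, 3.14, 3.14, 3.14].

INTERFACE

Orientations are given as a unit quaternion [x, y, z, w].
In Python, from bench import r gives the robot as it stands.
- The arm moves only by the shell command python3 -m pendant 'ROWS' [OPENING] [FORCE]. ROWS is JSON, a list of rows, each a list of 4 numbers: the shift along the tool's x, y, z in m, then the turn about the tool's z in rad. A call has 1 to 8 rows; each row shifts and turns the commanded pose from where the row before left it, along the tool's axes as they then stand; what a row does not reach is not made up. A row lasts 1/12 s, in which the tool goes at most 41.7 mm and 7.16 degrees, less where a joint would pass 70% of its speed; a pose out of reach is approached as far as the arm can. A call with a gripper value outside its range is refused whole. OPENING is the opening, from 0 (shut) to 1 (fully open), set as the call begins (- or left out, the last holds). The fingers move at their own pace and stop on an object; FORCE is the grip in N (left out, the last holds). Time passes only in rows, so rows that do not move let the fingers close. It gives the time, the measured TCP pose, the force, the opening and the grip force at its end, in the units of the state.
- r.read_state(): the state, without advancing time (a new reading comes with each control period).
- r.camera(name): name is "scene" or "top"; returns a dict with "img" (420x560x3 uint8, red, green, blue), "camera_matrix" (3x3 intrinsics, pixels), "dist_coeffs" ([k1, k2, p1, p2, k3] as OpenCV has them; the pictures are not rectified), "xyz" and "attitude" of the camera in the world. Camera axes: x right, y down, z forward; pixel columns grow to the right and rows downward; lengths in m; the calibration is good to about 2 mm. A picture is of the moment at which its call begins. There is no depth.
- r.close_job(): hands the job in; it is judged then, once.
Trained networks look in the newest picture that a camera, given by its name, has taken for a name from the list of things; names that differ only in an ending like _2 or _b are one class to them, and where a whole thing is asked for, a point or a joint stands for the part that bears it (a point fixed in the world has none). Each returns a list of dicts, best first, with "score" (0 to 1); they miss things now and then, are a little off and sometimes report something else, mostly with a low value. They report only what shows in the picture. A call takes as long as a camera call. They do not tell look-alikes from the thing itself.
- r.outline_of(thing, camera): "mask" (420x560 bool, what is visible of it) and "bbox" ([centre column, centre row, width, height] in pixels, round what is visible of it).
The state is a dict: "time": time; "joint_positions": joint angles; "joint_vel": joint speeds; "joint_torque": joint torques, N m; "ee_pos": TCP position; "eef_rot": TCP orientation; "ft_force": force on the tool from outside, world axes, zero at the start; "torque": the same for the moment, N m; "width": finger opening in m; "grip_force": force on a finger pad.
Only numpy, scipy, OpenCV 4.12 (cv2) and the standard library are available. Lean on these libraries where they do the work, as an engineer would, in place of code of your own. Each camera call takes 0.05 s, during which the arm holds its last target. There are 200 camera calls.

## Working session

There is one attempt and no reset: what is moved stays moved. The work goes in short steps, Python scripts to look and compute and a shell command to move; the robot and the scene stay as the last step left them, time stands still between calls to the robot, and variables do not carry over. Pictures are saved under pics/ and viewed, at most 10 in all, crops included, and the job is handed in when it is done.

```bash
ls; mkdir -p pics
python3 - <<'E'
from bench import r
import cv2
for c in ("scene","top"):
    d=r.camera(c); cv2.imwrite(f"pics/{c}0.png",d["img"][:,:,::-1])
    print(c,d["camera_matrix"],d["dist_coeffs"],d["xyz"],d["attitude"])
    for t in ("case","lid","lid_spot","pliers_center","phone","battery","screw_tray","cleaner"):
        try: print(t,[(round(o["score"],2),[round(float(v)) for v in o["bbox"]]) for o in r.outline_of(t,c)])
        except Exception as e: print(t,e)
print(r.read_state())
E
```

```text
pics
scene [[396.66941581   0.         280.24802716]
 [  0.         396.66941581 212.76605387]
 [  0.           0.           1.        ]] [-0.07890326  0.          0.          0.          0.        ] [ 0.96509399 -0.39821244  0.83976635] [ 0.87903642  0.34455344 -0.11242594 -0.3097391 ]
case [(0.76, [252, 239, 117, 108])]
lid [(0.97, [253, 230, 108, 90]), (0.57, [310, 168, 38, 18]), (0.52, [182, 382, 42, 47])]
lid_spot []
pliers_center [(0.96, [308, 168, 41, 22]), (0.65, [331, 132, 30, 20])]
phone []
battery [(0.87, [373, 200, 36, 26])]
screw_tray [(0.95, [109, 291, 67, 53])]
cleaner [(0.78, [181, 383, 37, 48])]
top [[475.84305335   0.         280.34554291]
 [  0.         475.84305335 222.33214343]
 [  0.           0.           1.        ]] [-0.01425065  0.          0.          0.          0.        ] [0.3284049  0.0270159  1.25701829] [-0.6874587   0.71784962 -0.07718217  0.07832854]
case [(0.93, [299, 247, 85, 87])]
lid [(0.77, [296, 248, 76, 83])]
lid_spot [(0.61, [299, 245, 82, 78])]
pliers_center [(0.97, [124, 304, 50, 22]), (0.67, [187, 275, 46, 23])]
phone [(0.67, [276, 172, 60, 27])]
battery [(0.69, [177, 200, 26, 34])]
screw_tray [(0.8, [428, 297, 39, 54])]
cleaner [(0.78, [425, 183, 34, 34])]
{'time': 0.9, 'joint_positions': array([ 1.24242274,  0.33217466, -0.06472046,  1.46008411,  0.02161796,
        1.34991757, -0.08848353]), 'joint_vel': array([ 0.0009013 , -0.00044614, -0.00104982, -0.00113413, -0.00051134,
        0.00032139, -0.00011283]), 'joint_torque': array([-1.75109840e-04, -6.23023868e+01,  2.43903219e-02, -3.90114820e+01,
       -6.10384438e-02,  3.12763557e-02,  1.90817423e-05]), 'ee_pos': array([ 0.18817439, -0.59602318,  0.23359901]), 'eef_rot': array([9.88332312e-01, 1.52312962e-01, 1.28492384e-05, 5.44069808e-05]), 'ft_force': array([ 0.895148  ,  0.34002539, -0.61550142]), 'torque': array([ 0.02525238,  0.06319753, -0.00152673]), 'grip_force': 0.0, 'width': 0.08676801692408735}
```

View pics/top0.png

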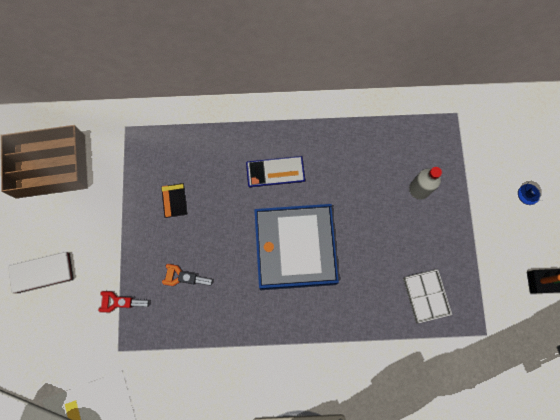

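View pics/scene0.png

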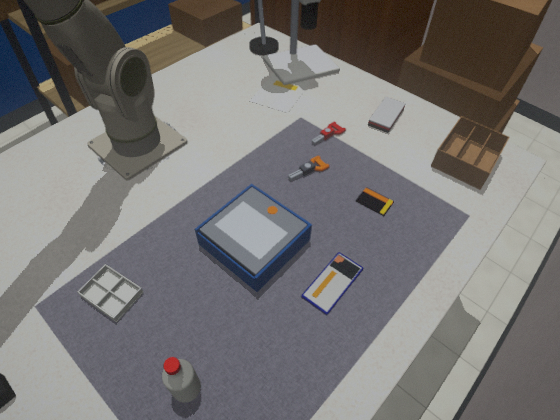

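The top view shows the case at about (297,247) with its orange spot on the left at (269,247), so the hinge is on the right. The orange pliers are at (187,275) with the nose to the right, and the red look-alike is at (124,302). The scene view agrees.

```bash
cat > h.py <<'E'
from bench import r
import numpy as np, cv2
from scipy.spatial.transform import Rotation as R
def world(d,px,z):
    p=cv2.undistortPoints(np.array(px,float).reshape(-1,1,2),d["camera_matrix"],d["dist_coeffs"])[:,0]
    v=R.from_quat(d["attitude"]).apply(np.c_[p,np.ones(len(p))]); c=np.array(d["xyz"])
    return c+v*((z-c[2])/v[:,2])[:,None]
def proj(d,P):
    Rm=R.from_quat(d["attitude"]).as_matrix().T
    return cv2.projectPoints(np.array(P,float).reshape(-1,1,3),cv2.Rodrigues(Rm)[0],-Rm@np.array(d["xyz"]),d["camera_matrix"],d["dist_coeffs"])[0][:,0]
def orange(d,box):
    x0,y0,x1,y1=box; hsv=cv2.cvtColor(d["img"],cv2.COLOR_RGB2HSV)
    m=((hsv[...,0]>=4)&(hsv[...,0]<=20)&(hsv[...,1]>140)&(hsv[...,2]>90)).astype(np.uint8)
    k=np.zeros_like(m);k[y0:y1,x0:x1]=1
    return m*k
def cen(m): 
    ys,xs=np.nonzero(m); return [xs.mean(),ys.mean()],len(xs)
E
python3 - <<'E'
from h import *
np.set_printoptions(precision=4,suppress=True)
for c,sb,pb,bb in (("scene",(255,195,290,225),(305,150,335,180),(185,175,320,295)),("top",(258,235,282,260),(155,255,190,295),(245,195,350,300))):
    d=r.camera(c)
    p,n=cen(orange(d,sb)); print(c,"spot",p,n,world(d,[p],.066))
    p,n=cen(orange(d,pb)); print("handles",p,n,world(d,[p],.01))
    for o in r.outline_of("pliers_center",c):
        m=o["mask"].astype(np.uint8); p,n=cen(m); print("mask",p,n,o["score"],world(d,[p],.01), cv2.minAreaRect(np.argwhere(m)[:,::-1].astype(np.float32)))
    for t in("case","lid"):
      for o in r.outline_of(t,c)[:1]:
        m=o["mask"].astype(np.uint8); b=cv2.boxPoints(cv2.minAreaRect(np.argwhere(m)[:,::-1].astype(np.float32))); w=world(d,b,.066); print(t,b.tolist(),w[:,:2].tolist(),w.mean(0),np.linalg.norm(np.diff(w,axis=0),axis=1))
    i=d["img"]; x0,y0,x1,y1=bb
    crop=cv2.resize(i[y0:y1,x0:x1],None,fx=5,fy=5,interpolation=cv2.INTER_CUBIC)
    cv2.imwrite(f"pics/{c}_case.png",crop[:600,:800,::-1])
    if c=="top": cv2.imwrite("pics/top_pl.png",cv2.resize(i[255:300,155:222],None,fx=10,fy=10,interpolation=cv2.INTER_CUBIC)[:600,:800,::-1])
E
```

```text
scene spot [np.float64(271.94827586206895), np.float64(209.72413793103448)] 58 [[0.537  0.0564 0.066 ]]
handles [np.float64(319.4592592592593), np.float64(163.74814814814815)] 135 [[0.4886 0.3142 0.01  ]]
mask [np.float64(309.83658536585364), np.float64(166.72439024390243)] 410 0.74 [[0.4757 0.2848 0.01  ]] ((307.0500183105469, 166.6499786376953), (15.17893123626709, 40.79337692260742), 71.56504821777344)
mask [np.float64(328.92578125), np.float64(132.51171875)] 256 0.66 [[0.421  0.4465 0.01  ]] ((326.7877502441406, 131.70974731445312), (12.74171257019043, 32.29875946044922), 69.775146484375)
mask [np.float64(253.22043010752688), np.float64(229.25847808105874)] 4836 0.29 [[0.5152 0.0089 0.01  ]] ((253.27975463867188, 226.79144287109375), (72.10987854003906, 81.31478118896484), 46.16913986206055)
case [[188.8348388671875, 234.55044555664062], [251.57244873046875, 167.89173889160156], [317.544921875, 229.98348999023438], [254.80731201171875, 296.6422119140625]] [[0.444550179444566, -0.1349740564354192], [0.3955410211010604, 0.1253845843762061], [0.6603037283709366, 0.08596513870471367]
[... 1462 characters left out ...]
72656], [338.31005859375, 284.495849609375], [258.4141845703125, 290.00592041015625]] [[0.6344406660262587, 0.09273891433384185], [0.6400157821259581, -0.11426257769088358], [0.4302785656256962, -0.11430602430705378], [0.42524263442852417, 0.08504906405958124]] [ 0.5325 -0.0127  0.066 ] [0.2071 0.2097 0.1994]
lid [[254.9176025390625, 212.06607055664062], [328.92962646484375, 205.53561401367188], [335.41632080078125, 279.051513671875], [261.404296875, 285.58197021484375]] [[0.6251674890954046, 0.08756333385376108], [0.6341055448512933, -0.10410741984890712], [0.44410938872426375, -0.10801862377226068], [0.4358733776199649, 0.07724373772851428]] [ 0.5348 -0.0118  0.066 ] [0.1919 0.19   0.1854]
```

View pics/top_case.png

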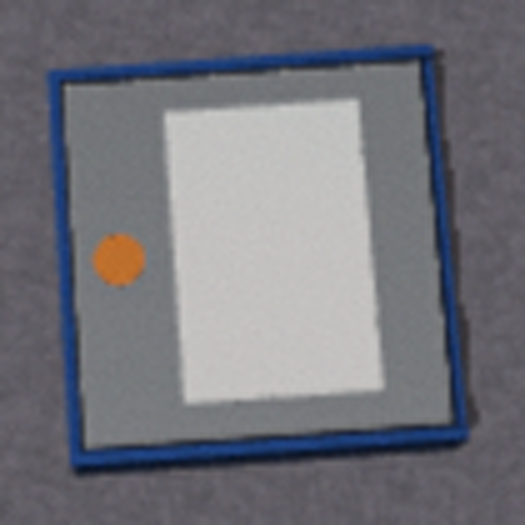

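View pics/top_pl.png

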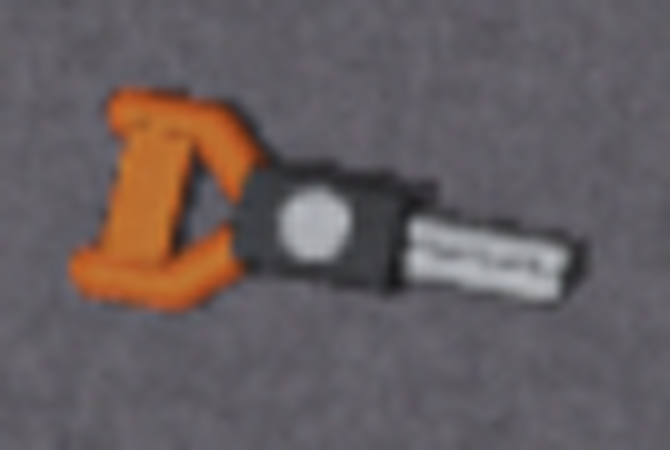

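The case crop shows the lid corners at about (65,84), (421,60), (452,427) and (83,447), with the spot at (119,260). The pliers crop shows the pivot disc at (315,225), the bridge at (150,195) and the nose tip at about (563,272).

Run:
```python
from h import *
np.set_printoptions(precision=4,suppress=True)
d=r.camera("top"); s=r.camera("scene")
f=lambda L,k,o:(np.array(L)+.5)/k-.5+np.array(o)
w=world(d,f([(65,84),(421,60),(452,427),(83,447),(119,260)],5,(245,195)),.066)
print("lid",w[:,:2].tolist(),w[:4].mean(0)); 
y=(w[1]+w[2]-w[0]-w[3])/2; print("y dir",np.arctan2(y[1],y[0]),np.linalg.norm(y)); x=(w[0]+w[1]-w[2]-w[3])/2; print("x dir",np.arctan2(x[1],x[0]),np.linalg.norm(x))
b=world(d,f([(150,195)],10,(155,255)),.014)[0];c=world(d,f([(315,225)],10,(155,255)),.024)[0];n=world(d,f([(560,268)],10,(155,255)),.016)[0]
print("bridge",b,"block",c,"nose",n,"axis",np.arctan2(*(n-b)[1::-1]),np.arctan2(*(c-b)[1::-1]),np.linalg.norm((c-b)[:2]),np.linalg.norm((n-b)[:2]))
print("scene proj block,bridge",proj(s,[c,b,w[4]]))
cv2.imwrite("pics/scene_z.png",cv2.resize(s["img"][145:235,250:350],None,fx=6,fy=6,interpolation=cv2.INTER_CUBIC)[:,:,::-1])
print(r.read_state()["time"])
```

```text
lid [[0.6266304149405431, 0.08059407995309481], [0.6312859199704038, -0.10358874336363694], [0.4417950483213193, -0.10682133515657846], [0.4398212489928176, 0.0776194297803359], [0.5334916455939229, 0.056168671926180275]] [ 0.5349 -0.013   0.066 ]
y dir -1.5528143255870823 0.18434159696964042
x dir 0.016493963434125923 0.18817561488419618
bridge [0.4809 0.3189 0.014 ] block [0.47   0.2736 0.024 ] nose [0.457  0.2113 0.016 ] axis -1.7890588448352298 -1.8059470149028936 0.046575376832232715 0.11019669764902737
scene proj block,bridge [[306.244  164.3163]
 [318.5769 160.7194]
 [270.8654 209.021 ]]
1.4
```

View pics/scene_z.png

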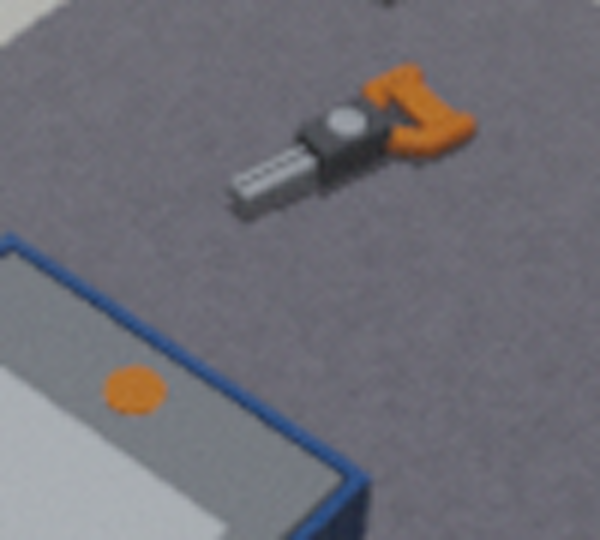

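The scene crop puts the pivot at about (307.4,164.9) and the spot at about (272.1,209.6). Both are about 1 px (2–3 mm) from the top view, so I average them: spot (0.535,0.056), case yaw 0.018, block (0.4715,0.273), axis −1.79.

```bash
cat > plan.py <<'E'
import numpy as np
from scipy.spatial.transform import Rotation as R
from bench import r
def yaw(): 
    m=R.from_quat(r.read_state()["eef_rot"]).as_matrix(); return np.arctan2(m[1,0],m[0,0])
def rows(pts,yaws,p0,y0):
    """world waypoints per row -> rows in tool axes"""
    out=[];p=np.array(p0,float);y=y0
    for q,yn in zip(pts,yaws):
        d=np.array(q)-p
        out.append([round(float(v),4) for v in (d[0]*np.cos(y)+d[1]*np.sin(y),d[0]*np.sin(y)-d[1]*np.cos(y),-d[2],-(yn-y))]); p=np.array(q);y=yn
    return out
E
python3 - <<'E'
from plan import *
s=r.read_state();p=s["ee_pos"];y=yaw();print(y)
W=np.array([p,[.48,-.25,.2],[.535,.056,.12]]);t=np.linspace(0,2,25)[1:]
t=np.where(t<1.2,t/1.2,1+(t-1.2)/.8)
P=np.array([np.interp(t,[0,1,2],W[:,k]) for k in range(3)]).T
for k,q in enumerate(rows(P,np.linspace(y,1.589,25)[1:],p,y)): print(q)
E
```

```text
0.30575948469008646
[0.0266, -0.0168, 0.0023, -0.0535]
[0.0274, -0.0154, 0.0023, -0.0535]
[0.0282, -0.0139, 0.0023, -0.0535]
[0.0289, -0.0124, 0.0023, -0.0535]
[0.0295, -0.0108, 0.0023, -0.0535]
[0.0301, -0.0092, 0.0023, -0.0535]
[0.0305, -0.0076, 0.0023, -0.0535]
[0.0309, -0.0059, 0.0023, -0.0535]
[0.0311, -0.0043, 0.0023, -0.0535]
[0.0313, -0.0026, 0.0023, -0.0535]
[0.0314, -0.0009, 0.0023, -0.0535]
[0.0314, 0.0007, 0.0023, -0.0535]
[0.0313, 0.0024, 0.0023, -0.0535]
[0.0312, 0.0041, 0.0023, -0.0535]
[0.0307, -0.0042, 0.0059, -0.0535]
[0.0311, -0.0091, 0.0083, -0.0535]
[0.0315, -0.0074, 0.0083, -0.0535]
[0.0319, -0.0057, 0.0083, -0.0535]
[0.0321, -0.004, 0.0083, -0.0535]
[0.0323, -0.0023, 0.0083, -0.0535]
[0.0324, -0.0006, 0.0083, -0.0535]
[0.0324, 0.0012, 0.0083, -0.0535]
[0.0323, 0.0029, 0.0083, -0.0535]
[0.0321, 0.0046, 0.0083, -0.0535]
```

```bash
python3 -m pendant '[[0.027,-0.017,0.002,-0.053],[0.027,-0.015,0.002,-0.053],[0.028,-0.014,0.002,-0.053],[0.029,-0.012,0.002,-0.053],[0.03,-0.011,0.002,-0.053],[0.03,-0.009,0.002,-0.053],[0.03,-0.008,0.002,-0.053],[0.031,-0.006,0.002,-0.053]]' 0 20
python3 -m pendant '[[0.031,-0.004,0.002,-0.053],[0.031,-0.003,0.002,-0.053],[0.031,-0.001,0.002,-0.053],[0.031,0.001,0.002,-0.053],[0.031,0.002,0.002,-0.053],[0.031,0.004,0.002,-0.053],[0.031,-0.004,0.006,-0.053],[0.031,-0.009,0.008,-0.053]]'
```

```text
time: 2.07
ee_pos: [0.3512, -0.4029, 0.2177]
eef_rot: [0.934, 0.358, -0.0, 0.0]
ft_force: [0.2, 0.4, -0.1]
width: 0.0415
grip_force: 0.0
time: 2.73
ee_pos: [0.4909, -0.2001, 0.1918]
eef_rot: [0.837, 0.546, 0.001, 0.001]
ft_force: [0.4, 0.2, -0.8]
width: 0.0006
grip_force: 0.0
```

```bash
python3 -m pendant '[[0.031,-0.007,0.008,-0.053],[0.032,-0.006,0.008,-0.053],[0.032,-0.004,0.008,-0.053],[0.032,-0.002,0.008,-0.053],[0.032,-0.001,0.008,-0.053],[0.032,0.001,0.008,-0.053],[0.032,0.003,0.008,-0.053],[0.0,0.0,0.0,-0.053]]'
python3 -m pendant '[[0,0,0,0],[0,0,0,0],[0,0,0,0]]'
python3 - <<'E'
from plan import *
s=r.read_state();p=s["ee_pos"];y=yaw();print(p,y,s["joint_positions"].round(2),s["ft_force"])
print(rows([[.535,.056,p[2]]],[1.589],p,y))
E
```

```text
time: 3.4
ee_pos: [0.5306, 0.0271, 0.1347]
eef_rot: [0.701, 0.713, 0.001, -0.001]
ft_force: [-0.7, -0.1, -0.7]
width: 0.0004
grip_force: 0.0
time: 3.65
ee_pos: [0.5311, 0.0184, 0.1357]
eef_rot: [0.706, 0.708, -0.0, 0.0]
ft_force: [-0.3, -0.7, 0.8]
width: 0.0003
grip_force: 0.0
[0.53110796 0.01841918 0.13571613] 1.5741195530698722 [ 0.47  0.28 -0.68  1.8   0.19  1.13 -0.26] [-0.28023471 -0.68253891  0.78021645]
[[0.0376, 0.004, -0.0, -0.0149]]
```

```bash
python3 -m pendant '[[0.019,0.002,0.01,-0.015],[0.019,0.002,0.01,0],[0,0,0.014,0],[0,0,0.014,0],[0,0,0,0],[0,0,0,0],[0,0,0,0]]'
python3 - <<'E'
from h import *
s=r.read_state();print(s["ee_pos"],s["ft_force"])
d=r.camera("scene")
cv2.imwrite("pics/press.png",cv2.resize(d["img"][120:260,190:340],None,fx=4,fy=4,interpolation=cv2.INTER_CUBIC)[:,:,::-1])
E
```

```text
time: 4.23
ee_pos: [0.535, 0.0571, 0.0884]
eef_rot: [0.7, 0.714, 0.0, 0.0]
ft_force: [0.2, -0.0, -0.7]
width: 0.0005
grip_force: 0.0
[0.53496208 0.05708502 0.08843184] [ 0.20068503 -0.00508645 -0.74332883]
```

View pics/press.png

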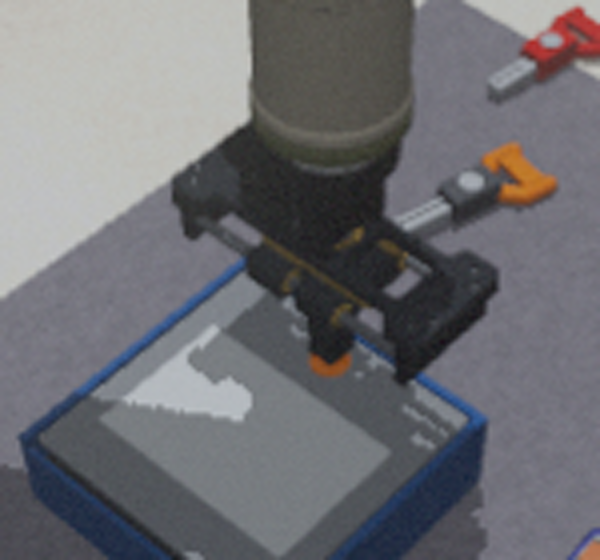

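The closed fingertip stands right over the orange spot at about (330,350), a centimetre above it. Now I press in small steps, watching the force.

```bash
python3 -m pendant '[[0,0,0.004,0],[0,0,0.004,0],[0,0,0,0]]'; python3 -m pendant '[[0,0,0.002,0],[0,0,0,0]]'; python3 -m pendant '[[0,0,0.0015,0],[0,0,0,0]]'; python3 -m pendant '[[0,0,0.0015,0],[0,0,0,0]]'
```

```text
time: 4.53
ee_pos: [0.5341, 0.0576, 0.079]
eef_rot: [0.699, 0.715, -0.0, -0.0]
ft_force: [-0.7, -0.2, 0.3]
width: 0.0003
grip_force: 0.0
time: 4.7
ee_pos: [0.5345, 0.0579, 0.0776]
eef_rot: [0.699, 0.715, -0.0, 0.0]
ft_force: [-0.3, 0.1, 0.2]
width: 0.0008
grip_force: 0.0
time: 4.87
ee_pos: [0.5346, 0.0579, 0.0764]
eef_rot: [0.699, 0.715, -0.0, 0.0]
ft_force: [-3.0, -0.3, 6.7]
width: 0.0003
grip_force: 3.4
time: 5.03
ee_pos: [0.5346, 0.0579, 0.0751]
eef_rot: [0.699, 0.715, 0.0, 0.0]
ft_force: [-2.7, -1.2, 7.9]
width: 0.0006
grip_force: 3.8
```

```bash
for i in 1; do python3 -m pendant '[[0,0,0.0015,0],[0,0,0,0]]'; python3 -m pendant '[[0,0,0.0015,0],[0,0,0,0]]'; done
```

```text
time: 5.2
ee_pos: [0.5346, 0.0579, 0.0736]
eef_rot: [0.699, 0.715, 0.0, 0.0]
ft_force: [-2.8, -0.8, 7.3]
width: 0.0007
grip_force: 3.9
time: 5.37
ee_pos: [0.5346, 0.0579, 0.072]
eef_rot: [0.699, 0.715, -0.0, 0.0]
ft_force: [-3.0, -0.7, 8.2]
width: 0.0007
grip_force: 4.0
```

```bash
python3 -m pendant '[[0,0,0.001,0],[0,0,0,0]]'|grep -E "pos|force"; python3 -m pendant '[[0,0,0.001,0],[0,0,0,0]]'|grep -E "pos|force"
```

```text
ee_pos: [0.5347, 0.0578, 0.0711]
ft_force: [-3.7, -1.2, 7.9]
grip_force: 4.0
ee_pos: [0.5346, 0.0578, 0.0701]
ft_force: [-3.1, -1.8, 8.0]
grip_force: 4.0
```

```bash
python3 -m pendant '[[0,0,0.001,0],[0,0,0,0]]'|grep -E "pos|force"; python3 -m pendant '[[0,0,0.001,0],[0,0,0,0]]'|grep -E "pos|force"
```

```text
ee_pos: [0.5347, 0.0577, 0.0693]
ft_force: [-4.8, -2.5, 10.8]
grip_force: 5.3
ee_pos: [0.5347, 0.0577, 0.0689]
ft_force: [-7.6, -1.5, 19.0]
grip_force: 9.0
```

The stop came at about 7.3 mm of travel (19 N), so the click is behind us. Now I work out the easing arc.

```bash
python3 - <<'E'
import numpy as np
th=np.arange(0,1.56,.045); d=np.interp(th,[0,.5,1.6],[.1745,.162,.160])
X=d*np.cos(th);Z=d*np.sin(th)
for k in range(len(th)-1): print(k//8,round(th[k+1],2),round(X[k+1]-X[k],4),round(-(Z[k+1]-Z[k]),4), round(X[k+1],3))
E
python3 -m pendant '[[0,0,-0.002,0],[0,0,-0.002,0],[0,0,-0.002,0],[0,0,0,0]]'|grep -E "pos|force"
```

```text
0 0.04 -0.0013 -0.0078 0.173
0 0.09 -0.0016 -0.0077 0.172
0 0.14 -0.002 -0.0076 0.17
0 0.18 -0.0023 -0.0074 0.167
0 0.22 -0.0026 -0.0072 0.165
0 0.27 -0.0029 -0.0071 0.162
0 0.32 -0.0032 -0.0069 0.158
0 0.36 -0.0035 -0.0067 0.155
1 0.4 -0.0038 -0.0065 0.151
1 0.45 -0.0041 -0.0062 0.147
1 0.5 -0.0043 -0.006 0.143
1 0.54 -0.0038 -0.0062 0.139
1 0.58 -0.004 -0.0061 0.135
1 0.63 -0.0042 -0.0059 0.131
1 0.68 -0.0045 -0.0057 0.126
1 0.72 -0.0047 -0.0055 0.121
2 0.76 -0.005 -0.0053 0.117
2 0.81 -0.0052 -0.0051 0.111
2 0.86 -0.0054 -0.0048 0.106
2 0.9 -0.0056 -0.0046 0.1
2 0.94 -0.0058 -0.0043 0.094
2 0.99 -0.006 -0.004 0.088
2 1.03 -0.0062 -0.0038 0.082
2 1.08 -0.0064 -0.0035 0.076
3 1.12 -0.0065 -0.0032 0.069
3 1.17 -0.0066 -0.0029 0.063
3 1.21 -0.0068 -0.0026 0.056
3 1.26 -0.0069 -0.0023 0.049
3 1.3 -0.007 -0.002 0.042
3 1.35 -0.007 -0.0017 0.035
3 1.4 -0.0071 -0.0013 0.028
3 1.44 -0.0071 -0.001 0.021
4 1.48 -0.0072 -0.0007 0.014
4 1.53 -0.0072 -0.0004 0.007
ee_pos: [0.5346, 0.0579, 0.0745]
ft_force: [-2.4, -0.5, 7.0]
grip_force: 4.0
```

```bash
python3 -m pendant '[[0,0,-0.002,0],[-0.001,0,-0.003,0],[-0.001,0,-0.004,0],[0,0,0,0]]'|grep -E "pos|force"
```

```text
ee_pos: [0.535, 0.0571, 0.0839]
ft_force: [-2.7, 3.8, 7.6]
grip_force: 3.6
```

The lid is free and following at 7.6 N. I keep easing along the arc.

```bash
python3 -m pendant '[[-0.001,0,-0.005,0],[-0.002,0,-0.007,0],[-0.002,0,-0.008,0],[-0.003,0,-0.007,0],[-0.003,0,-0.007,0],[-0.003,0,-0.007,0]]'|grep -E "pos|force"
```

```text
ee_pos: [0.5356, 0.0428, 0.1249]
ft_force: [0.2, 1.7, 6.0]
grip_force: 3.0
```

```bash
python3 -m pendant '[[-0.003,0,-0.007,0],[-0.003,0,-0.007,0],[-0.004,0,-0.006,0],[-0.004,0,-0.006,0],[-0.004,0,-0.006,0],[-0.004,0,-0.006,0],[-0.004,0,-0.006,0]]'|grep -E "pos|force"
```

```text
ee_pos: [0.5362, 0.0158, 0.1689]
ft_force: [1.1, -0.1, 6.0]
grip_force: 2.8
```

Run:
```python
from plan import *
s=r.read_state();p=s["ee_pos"];X=p[1]+.107+.0095;Z=p[2]-.0768;print(yaw(),X,Z,np.hypot(X,Z),np.arctan2(Z,X),s["ft_force"],s["joint_positions"].round(2))
```

```text
1.5928609413009276 0.13233323672475641 0.09205478058048137 0.16120225857527862 0.6077860914103221 [ 1.10600588 -0.09444083  5.96060325] [ 0.49  0.25 -0.69  1.75  0.17  1.19 -0.22]
```

```bash
python3 -m pendant '[[-0.004,0,-0.006,0],[-0.004,0,-0.006,0],[-0.005,0,-0.005,0],[-0.005,0,-0.005,0],[-0.005,0,-0.005,0],[-0.005,0,-0.005,0],[-0.006,0,-0.005,0],[-0.006,0,-0.004,0]]'|grep -E "pos|force"
```

```text
ee_pos: [0.5367, -0.0251, 0.2093]
ft_force: [3.4, -3.4, 3.8]
grip_force: 2.4
```

```bash
python3 -m pendant '[[-0.006,0,-0.004,0],[-0.006,0,-0.004,0],[-0.006,0,-0.003,0],[-0.006,0,-0.003,0],[-0.007,0,-0.003,0],[-0.007,0,-0.003,0],[-0.007,0,-0.002,0]]'|grep -E "pos|force"
```

```text
ee_pos: [0.5371, -0.0699, 0.2307]
ft_force: [2.6, -3.7, 2.9]
grip_force: 2.1
```

```bash
python3 -m pendant '[[-0.007,0,-0.002,0],[-0.007,0,-0.002,0],[-0.007,0,-0.001,0],[-0.007,0,-0.001,0],[-0.007,0,-0.001,0],[-0.006,0,0,0],[-0.004,0,0,0],[0,0,0,0]]'|grep -E "pos|force"
```

```text
ee_pos: [0.5377, -0.1142, 0.237]
ft_force: [0.3, -0.6, 0.1]
grip_force: 0.0
```

The force dropped to zero at the upright position, so the lid is fully open. I back the finger off, clear the lid from above and go over the pliers.

```bash
python3 -m pendant '[[-0.012,0,0,0],[-0.016,0,0,0],[0,0,-0.02,0],[0,0,-0.03,0],[0,0,-0.03,0],[0,0,0,0]]'|grep -E "pos|force"
python3 - <<'E'
from plan import *
s=r.read_state();p=s["ee_pos"];y=yaw();print(p,y)
W=np.array([p,[.53,-.02,.305],[.472,.273,.12]]);t=np.linspace(0,2,17)[1:]
t=np.where(t<.6,t/.6,1+(t-.6)/1.4)
P=np.array([np.interp(t,[0,1,2],W[:,k]) for k in range(3)]).T
for q in rows(P,np.linspace(y,1.35,17)[1:],p,y): print(q)
E
```

```text
ee_pos: [0.5405, -0.1418, 0.323]
ft_force: [0.1, -0.2, 0.5]
grip_force: 0.0
[ 0.54046667 -0.14177753  0.32301881] 1.5937907922797028
[0.0254, -0.0016, 0.0038, 0.0152]
[0.0254, -0.002, 0.0038, 0.0152]
[0.0254, -0.0024, 0.0038, 0.0152]
[0.0253, -0.0028, 0.0038, 0.0152]
[0.0254, -0.0037, 0.0063, 0.0152]
[0.0258, -0.0066, 0.0165, 0.0152]
[0.0257, -0.007, 0.0165, 0.0152]
[0.0256, -0.0073, 0.0165, 0.0152]
[0.0255, -0.0077, 0.0165, 0.0152]
[0.0254, -0.0081, 0.0165, 0.0152]
[0.0253, -0.0085, 0.0165, 0.0152]
[0.0251, -0.0089, 0.0165, 0.0152]
[0.025, -0.0093, 0.0165, 0.0152]
[0.0249, -0.0097, 0.0165, 0.0152]
[0.0247, -0.01, 0.0165, 0.0152]
[0.0246, -0.0104, 0.0165, 0.0152]
```

```bash
python3 -m pendant '[[0.025,-0.002,0.002,0.015],[0.025,-0.002,0.002,0.015],[0.025,-0.002,0.002,0.015],[0.025,-0.003,0.002,0.015],[0.026,-0.004,0.006,0.015],[0.026,-0.007,0.017,0.015],[0.026,-0.007,0.017,0.015],[0.026,-0.007,0.017,0.015]]' 1 |grep -E "pos|force"
python3 -m pendant '[[0.026,-0.008,0.018,0.015],[0.026,-0.008,0.018,0.015],[0.025,-0.008,0.018,0.015],[0.025,-0.009,0.018,0.015],[0.025,-0.009,0.018,0.015],[0.025,-0.01,0.018,0.015],[0.024,-0.01,0.018,0.015],[0.024,-0.01,0.018,0.015]]'|grep -E "pos|force"; python3 -m pendant '[[0,0,0,0],[0,0,0,0],[0,0,0,0]]'
python3 - <<'E'
from h import *
from plan import *
s=r.read_state();print(s["ee_pos"],yaw())
d=r.camera("scene");t=r.camera("top")
a=cv2.resize(d["img"][90:300,180:350],None,fx=2.35,fy=2.35,interpolation=cv2.INTER_CUBIC)
b=cv2.resize(t["img"][190:310,150:350],None,fx=2,fy=2,interpolation=cv2.INTER_CUBIC)
im=np.zeros((500,800,3),np.uint8);im[:a.shape[0],:a.shape[1]]=a[:500];im[:b.shape[0],400:800]=b
cv2.imwrite("pics/open.png",im[:,:,::-1])
E
```

```text
ee_pos: [0.5105, 0.0648, 0.2516]
ft_force: [1.2, -0.3, -0.3]
grip_force: 0.0
ee_pos: [0.469, 0.2732, 0.1074]
ft_force: [0.6, -0.2, 0.4]
grip_force: 0.0
time: 11.78
ee_pos: [0.4699, 0.2717, 0.1084]
eef_rot: [0.78, 0.626, -0.0, -0.0]
ft_force: [-0.0, -0.3, -0.6]
width: 0.087
grip_force: 0.0
[0.46990653 0.27165774 0.10841074] 1.3534215842598178
```

View pics/open.png

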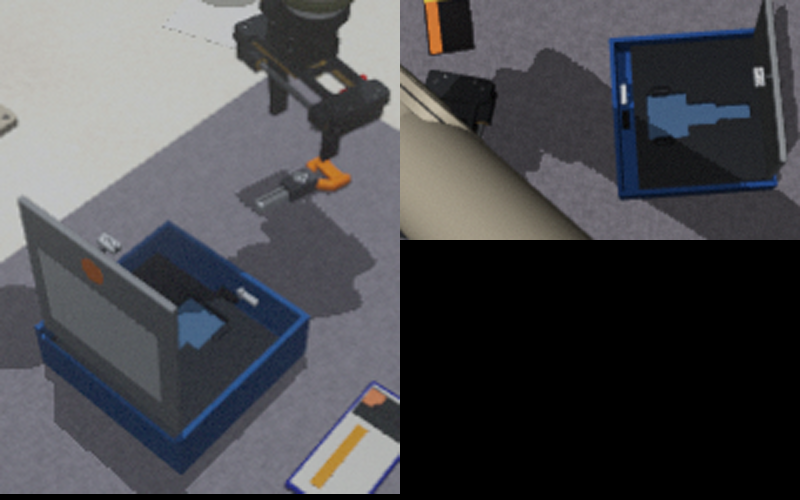

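The lid is upright. In the top half the pocket's light-blue floor lies at top-picture pixels x 274–325, row about 246. The pliers sit between the open jaws. I grip them and measure the pocket.

```bash
python3 -m pendant '[[0.0015,0.001,0.02,0],[0,0,0.02,0],[0,0,0.02,0],[0,0,0.013,0],[0,0,0.008,0],[0,0,0,0],[0,0,0,0]]'
python3 - <<'E'
from h import *
np.set_printoptions(precision=4,suppress=True)
d=r.camera("top"); s=r.camera("scene")
hsv=cv2.cvtColor(d["img"],cv2.COLOR_RGB2HSV)
print(hsv[246,280],hsv[246,300],hsv[246,266],hsv[230,290],d["img"][246,285])
cv2.imwrite("pics/t.png",d["img"][:,:,::-1])
m=((hsv[...,0]>95)&(hsv[...,0]<120)&(hsv[...,2]>70)&(hsv[...,1]<175)).astype(np.uint8);m[:225]=0;m[270:]=0;m[:,:272]=0;m[:,328:]=0
print(m.sum()); 
for row in m[228:266,268:330]: print("".join(".#"[v] for v in row))
cv2.imwrite("pics/grip.png",cv2.resize(s["img"][110:210,260:360],None,fx=5,fy=5,interpolation=cv2.INTER_CUBIC)[:,:,::-1])
E
```

```text
time: 12.47
ee_pos: [0.4715, 0.2732, 0.028]
eef_rot: [0.78, 0.626, 0.0, 0.0]
ft_force: [1.1, 0.0, 0.4]
width: 0.087
grip_force: 0.0
[106 119 129] [106 123 129] [110 174  76] [114  34  37] [ 67  94 129]
676
..............................................................
...........................................................#..
...........................................................#..
...........................................................#..
...........................................................#..
..............................................................
..............................................................
..............................................................
..............................................................
.................########.....................................
......##...##############.....................................
.....####################.....................................
.....####################.....................................
.....####################.....................................
.....#######
[... 799 characters left out ...]
.......
.......###################....................................
.......####################...................................
.......#####..#############...................................
.......##.........#####.......................................
..............................................................
..............................................................
..............................................................
..............................................................
..............................................................
..............................................................
..............................................................
```

View pics/grip.png

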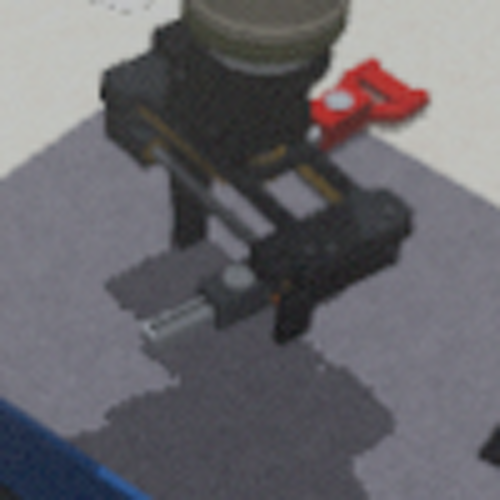

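```bash
python3 -m pendant '[[0,0,0.003,0],[0,0,0,0],[0,0,0,0]]' 0.2 40; python3 -m pendant '[[0,0,0,0],[0,0,0,0],[0,0,0,0],[0,0,0,0]]'
python3 - <<'E'
from h import *
np.set_printoptions(precision=4,suppress=True)
d=r.camera("top")
# pocket floor ends: (col,row) handle end left edge mid, nose end right edge mid; nose channel upper/lower edges
e=world(d,[(273-.5,246.5),(324.5,245.5)],.026); print(e,np.linalg.norm(e[0]-e[1]),e.mean(0))
hsv=cv2.cvtColor(d["img"],cv2.COLOR_RGB2HSV).astype(int)
V=d["img"].astype(int)[...,2]
print(V[246,268:280],V[244,268:280],V[246,318:332],V[243:248,318:332].mean(0))
print("far/near handle rows", V[232:264,280], "\nnose",V[236:256,314])
s=r.camera("scene")["img"]
from plan import *
st=r.read_state();print(st["ee_pos"],yaw(),st["width"],st["grip_force"])
E
```

```text
time: 12.82
ee_pos: [0.4714, 0.2733, 0.0248]
eef_rot: [0.78, 0.626, 0.0, 0.0]
ft_force: [0.5, -0.1, 0.1]
width: 0.0744
grip_force: 0.0
time: 13.15
ee_pos: [0.4712, 0.2733, 0.0246]
eef_rot: [0.78, 0.626, 0.0, 0.0]
ft_force: [0.8, 0.6, -0.7]
width: 0.0484
grip_force: 0.0
[[ 0.5402  0.0464  0.026 ]
 [ 0.5369 -0.0899  0.026 ]] 0.1363407194170986 [ 0.5385 -0.0218  0.026 ]
[ 39  42  38  40  40  72 129 128 128 129 127 129] [ 40  41  38  40  39  67 128 130 129 127 128 128] [130 126 130 126 128 128 115  38  37  39  39  40  32  34] [128.4 128.4 128.4 127.2 128.  125.6 105.   38.8  37.8  38.   39.2  37.6
  36.   35.6]
far/near handle rows [ 37  31  30  44  29  35  80 126 127 129 126 127 128 127 128 127 132 129
 130 132 129 132 132 120  80  68  37  15  18  26  19  23] 
nose [ 37  40  37  39  38  34  58 127 126 128 128 132 124  76  44  39  41  40
  40  41]
[0.4712 0.2733 0.0245] 1.3528252548536597 0.03996964842421214 0.0
```

```bash
python3 -m pendant '[[0,0,0,0],[0,0,0,0],[0,0,0,0],[0,0,0,0],[0,0,0,0],[0,0,0,0]]'
python3 - <<'E'
from h import *
from plan import *
d=r.camera("top"); pk=world(d,[(298.72,246.8)],.026)[0]; print("pocket",pk)
s=r.read_state();p=s["ee_pos"];y=yaw();print(p,y,s["width"],s["grip_force"])
# target: TCP offset from block centre kept, turned
yt=1.589
tgt=np.array([.536,-.020,.12])
W=np.array([p,[p[0],p[1],.13],[tgt[0],tgt[1],.12]])
for q in rows([[*(W[1]+(W[2]-W[1])*k/12)] for k in range(1,13)],np.linspace(y,yt,13)[1:],W[1],y): print(q)
E
```

```text
time: 13.75
ee_pos: [0.4711, 0.2732, 0.0245]
eef_rot: [0.78, 0.626, -0.0, 0.0]
ft_force: [-1.2, -0.3, 1.2]
width: 0.0255
grip_force: 40.0
pocket [ 0.53638211 -0.02222358  0.026     ]
[0.47116118 0.27324873 0.02452569] 1.3528692286766224 0.025536936940342227 39.99600291252136
[-0.0227, 0.0106, 0.0008, -0.0197]
[-0.0229, 0.0101, 0.0008, -0.0197]
[-0.0231, 0.0097, 0.0008, -0.0197]
[-0.0233, 0.0092, 0.0008, -0.0197]
[-0.0235, 0.0087, 0.0008, -0.0197]
[-0.0236, 0.0083, 0.0008, -0.0197]
[-0.0238, 0.0078, 0.0008, -0.0197]
[-0.0239, 0.0073, 0.0008, -0.0197]
[-0.0241, 0.0069, 0.0008, -0.0197]
[-0.0242, 0.0064, 0.0008, -0.0197]
[-0.0243, 0.0059, 0.0008, -0.0197]
[-0.0244, 0.0054, 0.0008, -0.0197]
```

```bash
python3 -m pendant '[[0,0,-0.01,0],[0,0,-0.025,0],[0,0,-0.03,0],[0,0,-0.03,0],[0,0,-0.01,0],[-0.023,0.011,0,-0.02],[-0.023,0.01,0,-0.02],[-0.023,0.01,0,-0.02]]'|grep -E "pos|width|force"
python3 -m pendant '[[-0.023,0.009,0,-0.02],[-0.023,0.009,0,-0.02],[-0.024,0.008,0,-0.02],[-0.024,0.008,0,-0.02],[-0.024,0.007,0,-0.02],[-0.024,0.007,0,-0.02],[-0.024,0.006,0,-0.02],[-0.024,0.006,0,-0.02]]'|grep -E "pos|width|force"
python3 -m pendant '[[-0.01,0.005,0,-0.016],[0,0,0,0],[0,0,0,0],[0,0,0,0]]'|grep -E "pos|width|force"
python3 - <<'E'
from h import *
from plan import *
s=r.read_state();print(s["ee_pos"],yaw(),s["joint_positions"].round(2))
print(rows([[.536,-.0205,s["ee_pos"][2]-.03]],[1.589],s["ee_pos"],yaw()))
d=r.camera("scene");t=r.camera("top")
a=cv2.resize(d["img"][150:280,190:320],None,fx=3,fy=3,interpolation=cv2.INTER_CUBIC)
b=cv2.resize(t["img"][190:320,230:360],None,fx=3,fy=3,interpolation=cv2.INTER_CUBIC)
cv2.imwrite("pics/above.png",np.hstack([a,b])[:,:,::-1])
E
```

```text
ee_pos: [0.4878, 0.1986, 0.1296]
ft_force: [0.4, -0.6, -2.8]
width: 0.0255
grip_force: 40.0
ee_pos: [0.5308, 0.0034, 0.1293]
ft_force: [0.4, -0.1, -1.9]
width: 0.0257
grip_force: 40.0
ee_pos: [0.5357, -0.0041, 0.1294]
ft_force: [-0.5, 1.2, -1.4]
width: 0.0252
grip_force: 40.0
[ 0.53573323 -0.00408657  0.12941076] 1.5896255475046779 [ 0.55  0.31 -0.73  1.79  0.22  1.13 -0.23]
[[-0.0164, -0.0, 0.03, 0.0006]]
```

View pics/above.png

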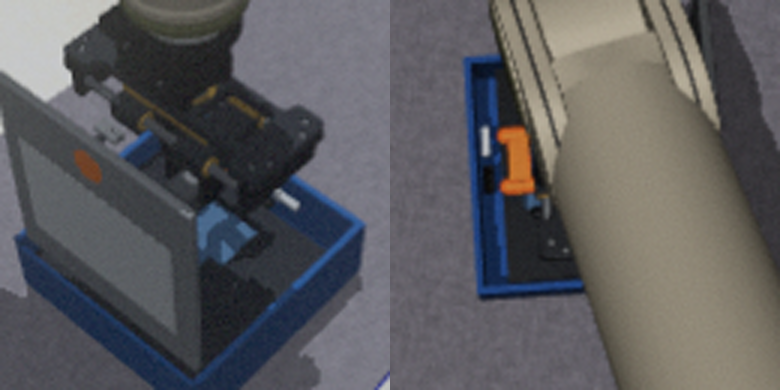

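The scene half shows the pliers held over the pocket, in front of the upright lid. The top half shows the orange handles at crop (517,160), level with the pocket axis. I measure their offset in the same camera as the pocket.

Run:
```python
from h import *
from plan import *
np.set_printoptions(precision=4,suppress=True)
t=r.camera("top")
m=orange(t,(385//3+230-130+0,225,415,260)); m=orange(t,(262,225,282,262))
n,l,st,c=cv2.connectedComponentsWithStats(m); k=1+np.argmax(st[1:,4]); print(c[k],st[k])
s=r.read_state();p=s["ee_pos"];y=yaw()
b0=p[2]-.0245
# bridge ends: outer left edge of handles (end, z mid) and rows extents
x,yy,w,h=st[k][:4]
R_=t["img"].astype(int)[...,0]
print(R_[yy-2:yy+h+2,x+4].tolist()); print(R_[int(c[k][1]),x-3:x+w+3].tolist())
cw=world(t,[c[k]],b0+.0120)[0]
off=cw-p; print("centroid world",cw,"off along/across",off[0]*np.cos(y)+off[1]*np.sin(y),off[0]*np.sin(y)-off[1]*np.cos(y))
# rendered check: project outline points assuming centre at TCP xy
for da in (0,):
  tx=np.array([np.cos(y),np.sin(y),0]);ty=np.array([np.sin(y),-np.cos(y),0]);o=np.array([p[0],p[1],b0])
  P=[o+tx*.065+[0,0,.007],o+tx*.048+[0,0,.014],o+tx*.048+ty*.028+[0,0,.007],o+tx*.048-ty*.028+[0,0,.007]]
  print("proj end, bridge, sides",proj(t,P))
```

```text
[271.9073 243.1073] [266 232  12  23 205]
[29, 45, 112, 192, 193, 193, 194, 194, 192, 195, 192, 192, 194, 194, 192, 191, 192, 193, 193, 190, 188, 194, 193, 188, 154, 47, 30]
[20, 22, 34, 29, 28, 42, 110, 194, 196, 192, 191, 194, 195, 175, 49, 24, 47, 61]
centroid world [0.5329 0.0461 0.1171] off along/across 0.050245973919086806 -0.001973459424059821
proj end, bridge, sides [[265.8793 243.0487]
 [272.7637 242.1058]
 [272.1583 231.4052]
 [273.5018 253.9438]]
```

Run:
```python
from h import *
from scipy.optimize import least_squares
np.set_printoptions(precision=4,suppress=True)
t=r.camera("top"); V=cv2.imread("pics/t.png")[:,:,0].astype(float)
def edge(a,lo,hi,rev): # sub-pixel floor boundary in 1-D profile a[lo:hi] going dark->light (rev: light->dark)
    q=np.clip((a[lo:hi]-39)/(128-39),0,1); return hi-.5-q.sum() if not rev else lo-.5+q.sum()
ob=[]
for c in range(312,323): ob.append((c,edge(V[:,c],238,245,0),"far")); ob.append((c,edge(V[:,c],245,253,1),"near"))
for rr in range(243,248): ob.append((edge(V[rr],316,329,1),rr,"nose"))
for rr in range(242,252): ob.append((edge(V[rr],268,280,0),rr,"hand"))
for o in ob: print(o[2],round(o[0],2),round(o[1],2),end="; ")
W={"far":.026,"near":.038,"nose":.026,"hand":.038}
L={k:np.array([world(t,[o[:2]],W[k])[0,:2] for o in ob if o[2]==k]) for k in W}
def res(v):
    x,y,a=v; ey=np.array([np.cos(a),np.sin(a)]); ex=np.array([-ey[1],ey[0]]); f=lambda P:P-[x,y]
    return np.r_[f(L["far"])@ex-.0095,f(L["near"])@ex+.0095,f(L["nose"])@ey-.0665,f(L["hand"])@ey+.0665]*1e3
s=least_squares(res,[.536,-.022,-1.553],loss="soft_l1"); print("\n",s.x,s.fun.round(2))
```

```text
far 312 242.62; near 312 248.63; far 313 242.33; near 313 248.75; far 314 242.33; near 314 248.87; far 315 242.26; near 315 248.83; far 316 242.33; near 316 248.63; far 317 242.23; near 317 248.56; far 318 242.28; near 318 248.57; far 319 242.16; near 319 248.59; far 320 242.02; near 320 248.46; far 321 242.03; near 321 248.49; far 322 242.03; near 322 248.5; nose 323.87 243; nose 324.06 244; nose 324.33 245; nose 324.34 246; nose 324.33 247; hand 273.13 242; hand 273.1 243; hand 273.14 244; hand 273.11 245; hand 273.07 246; hand 273.22 247; hand 273.87 248; hand 273.83 249; hand 273.75 250; hand 273.84 251; 
 [ 0.5362 -0.0227 -1.5552] [-0.3   0.32  0.16  0.19 -0.15 -0.03 -0.31 -0.17  0.07 -0.12 -0.27  0.81
  0.36 -0.11 -0.15  0.2   0.25  0.07 -0.15  0.05 -0.19 -0.37 -0.39 -0.1
  0.4   0.22 -0.01 -0.06 -0.29 -0.32 -0.55 -0.78 -0.55  1.    0.74  0.39
  0.48]
```

The pocket fit is tight (residuals under 1 mm). With the camera bias seen on the held pliers, the target is TCP (0.5368, −0.0226), yaw 1.586. I go down to just above the foam.

```bash
python3 -m pendant '[[-0.006,0.0003,0,0.0035],[-0.007,0.0005,0.01,0],[-0.0055,0,0.015,0],[0,0,0.018,0],[0,0,0.012,0],[0,0,0,0],[0,0,0,0],[0,0,0,0]]'|grep -E "pos|force"
python3 - <<'E'
from plan import *
s=r.read_state();p=s["ee_pos"];print(p,yaw(),s["ft_force"],s["width"],rows([[.5368,-.0226,p[2]]],[1.5864],p,yaw()))
E
```

```text
ee_pos: [0.5377, -0.0236, 0.0751]
ft_force: [-0.0, 0.0, -1.8]
grip_force: 40.0
[ 0.53771149 -0.02356582  0.07513356] 1.5855734543165514 [-0.03806659  0.00277667 -1.76298628] 0.02574803284955199 [[0.001, -0.0009, -0.0, -0.0008]]
```

```bash
python3 -m pendant '[[0.001,-0.0008,0.004,0],[0,0,0.004,0],[0,0,0,0],[0,0,0,0]]'|grep -E "pos|force"
python3 -m pendant '[[0,0,0.002,0],[0,0,0.002,0],[0,0,0,0]]'|grep -E "pos|force";python3 -m pendant '[[0,0,0.0015,0],[0,0,0,0]]'|grep -E "pos|force"
```

```text
ee_pos: [0.5363, -0.0227, 0.0665]
ft_force: [-0.2, 0.2, -2.8]
grip_force: 40.0
ee_pos: [0.5363, -0.0228, 0.0622]
ft_force: [0.5, -1.0, -2.1]
grip_force: 40.0
ee_pos: [0.5363, -0.0228, 0.0608]
ft_force: [0.2, 0.1, -3.6]
grip_force: 40.0
```

The pliers have entered the pocket with no resistance. I continue down.

```bash
python3 -m pendant '[[0,0,0.002,0],[0,0,0,0]]'|grep -E "pos|force";python3 -m pendant '[[0,0,0.002,0],[0,0,0,0]]'|grep -E "pos|force";python3 -m pendant '[[0,0,0.0015,0],[0,0,0,0]]'|grep -E "pos|force"
```

```text
ee_pos: [0.5363, -0.0228, 0.0587]
ft_force: [0.0, -0.2, -2.4]
grip_force: 40.0
ee_pos: [0.536, -0.0227, 0.0568]
ft_force: [-2.6, -0.1, 1.5]
grip_force: 40.0
ee_pos: [0.5364, -0.0227, 0.0555]
ft_force: [-1.9, -0.4, 1.5]
grip_force: 40.0
```

```bash
python3 -m pendant '[[0,0,0.0015,0],[0,0,0,0]]'|grep -E "pos|force";python3 -m pendant '[[0,0,0.0015,0],[0,0,0,0]]'|grep -E "pos|force";python3 -m pendant '[[0,0,0.001,0],[0,0,0,0]]'|grep -E "pos|force"
```

```text
ee_pos: [0.5367, -0.0227, 0.0541]
ft_force: [-0.6, -0.5, 1.4]
grip_force: 40.0
ee_pos: [0.5366, -0.0227, 0.0525]
ft_force: [-0.7, -0.7, 0.8]
grip_force: 40.0
ee_pos: [0.5364, -0.0227, 0.0514]
ft_force: [0.1, 0.7, 1.0]
grip_force: 40.0
```

```bash
python3 -m pendant '[[0,0,0.001,0],[0,0,0,0]]'|grep -E "pos|force";python3 -m pendant '[[0,0,0.001,0],[0,0,0,0]]'|grep -E "pos|force"
```

```text
ee_pos: [0.5365, -0.0226, 0.0505]
ft_force: [0.2, 0.1, -0.2]
grip_force: 40.0
ee_pos: [0.5365, -0.0226, 0.0504]
ft_force: [-5.0, 1.1, 13.3]
grip_force: 40.0
```

The block is on the pocket floor (TCP 0.0504, 13 N). I release, rise, then press on the bridge with closed fingers.

```bash
python3 -m pendant '[[0,0,-0.0012,0],[0,0,0,0],[0,0,0,0],[0,0,0,0],[0,0,0,0],[0,0,0,0]]' 0.6|grep -E "pos|force|width"; python3 -m pendant '[[0,0,-0.005,0],[0,0,-0.012,0],[0,0,-0.015,0],[0.016,0,0,0],[0.016,0,0,0],[0.016,0,0,0],[0,0,0,0],[0,0,0,0]]' 0 |grep -E "pos|force|width"; python3 -m pendant '[[0,0,0,0],[0,0,0,0],[0,0,0,0],[0,0,0,0],[0,0,0,0]]' |grep -E "pos|force|width"
```

```text
ee_pos: [0.5363, -0.0228, 0.0506]
ft_force: [0.1, -0.5, -0.2]
width: 0.0507
grip_force: 0.0
ee_pos: [0.536, 0.0259, 0.0837]
ft_force: [0.1, -0.8, 1.3]
width: 0.0071
grip_force: 0.0
ee_pos: [0.5357, 0.0247, 0.0827]
ft_force: [0.6, 0.5, -0.4]
width: 0.0007
grip_force: 0.0
```

```bash
python3 -m pendant '[[0,0,0.01,0],[0,0,0.01,0],[0,0,0.005,0],[0,0,0,0],[0,0,0,0]]' |grep -E "pos|ft"; python3 -m pendant '[[0,0,0.003,0],[0,0,0,0]]' |grep -E "pos|ft"; python3 -m pendant '[[0,0,0.002,0],[0,0,0,0]]' |grep -E "pos|ft"
```

```text
ee_pos: [0.5353, 0.0254, 0.057]
ft_force: [0.1, -0.0, -0.2]
ee_pos: [0.5357, 0.0252, 0.0545]
ft_force: [0.7, 0.9, 0.2]
ee_pos: [0.5357, 0.0252, 0.0526]
ft_force: [0.1, -0.1, -0.3]
```

```bash
python3 -m pendant '[[0,0,0.0015,0],[0,0,0,0]]' |grep -E "pos|ft"; python3 -m pendant '[[0,0,0.001,0],[0,0,0,0]]' |grep -E "pos|ft"
```

```text
ee_pos: [0.5359, 0.0253, 0.0515]
ft_force: [-0.6, -1.0, 0.7]
ee_pos: [0.536, 0.0253, 0.0513]
ft_force: [-4.8, -1.5, 13.7]
```

The bridge top is at 0.040, the height of seated handles, and it is stiff. I press a little firmer, then withdraw and look.

```bash
python3 -m pendant '[[0,0,0.0007,0],[0,0,0,0],[0,0,0,0]]' |grep -E "pos|ft"; python3 -m pendant '[[0,0,-0.005,0],[0,0,-0.02,0],[0,0,-0.03,0],[0,0,-0.03,0],[0.035,0,-0.02,0],[0.04,0,-0.02,0],[0.04,0,-0.02,0],[0.04,0,0,0]]'|grep -E "pos|ft"; python3 -m pendant '[[0.04,0,0,0],[0.04,0,0,0],[0.04,0,0,0],[0.03,0,0,0],[0,0,0,0],[0,0,0,0],[0,0,0,0]]'|grep -E "time|pos|ft"
python3 - <<'E'
from h import *
d=r.camera("scene");t=r.camera("top")
a=cv2.resize(d["img"][150:280,190:320],None,fx=3,fy=3,interpolation=cv2.INTER_CUBIC)
b=cv2.resize(t["img"][180:310,230:360],None,fx=3,fy=3,interpolation=cv2.INTER_CUBIC)
cv2.imwrite("pics/end.png",np.hstack([a,b])[:,:,::-1])
E
```

```text
ee_pos: [0.536, 0.0253, 0.0513]
ft_force: [-8.6, -1.0, 21.8]
ee_pos: [0.5351, 0.1763, 0.1958]
ft_force: [0.6, 0.1, 0.4]
time: 22.58
ee_pos: [0.5316, 0.3242, 0.1915]
ft_force: [0.1, 0.0, -0.6]
```

View pics/end.png

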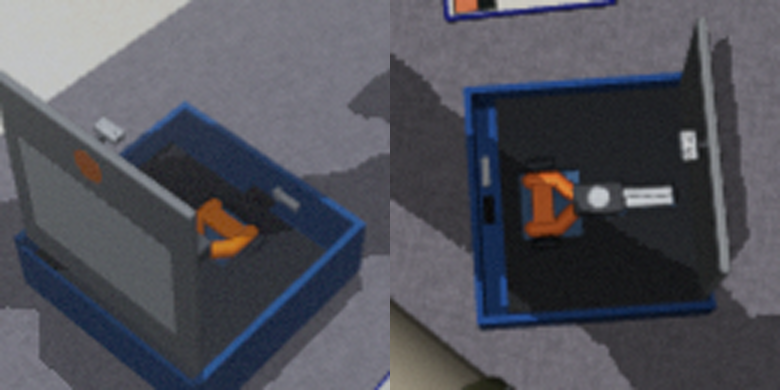

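The last picture shows the pliers lying level in their pocket at (598,197), nose to the hinge. The lid is upright and the arm is clear.

```bash
python3 -c "
from bench import r
print(r.close_job())"
```

```text
the job is handed in; nothing more can be done
None
```

The job is handed in: the lid was pressed to its click and eased fully open under the finger, the pliers pressed home in their pocket (nose to the hinge) and let go, and the phone, battery, tray and bottle left untouched, in about 23 s.

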